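Move a fingerboard blank from the sanding bed to the slotting stand

TASK

Slide the thin dark fingerboard blank along its sanding bed until its end overhangs the bed's open edge far enough to be gripped by its two long edges, without letting it fall. Carry it to the narrow slotting stand and set it down gently, lying flat and centred along the beam with its end up to the metal stop. Let go of it, then tip the stand's hold-down arm over so that its foot rests on the blank, leaving the other things on the bench where they are.

Things in the scene. Friction and masses are not known exactly. Their poses are not given: they have to be found in the camera images.
- blank: The fingerboard blank: plain dark rosewood strip, 52 mm wide (its x), 180 mm long (its y), 5 mm thick (z), about 50 g. Origin at the centre of its underside, so its top is at +5 mm and its ends at y = -90 and +90 mm. It starts lying in the channel of the sanding bed, its y axis along the bed's.
- bed: Sanding bed: fixed wooden fixture 100 mm wide (x), 300 mm long (y); origin on the bench under its centre. Flat top 80 mm above the bench with a straight channel 58 mm wide along y between two fences 20 mm wide, 9 mm above the top (no room for fingers beside the blank). Channel closed at +y by a 9 mm high stop (inner face y = +140 mm), open at y = -150 mm, where it ends in a plain edge.
- bed_edge (a point): Middle of the bed's open edge at channel floor height (bed frame 0, -150, 80 mm); outward is the bed's -y, with free space down to the bench beyond. The blank starts with its end 25 to 55 mm inside this edge and 55 to 85 mm of bare channel behind its rear end. Pushed on its rear end it slides easily; it tips off once its centre passes the edge.
- stand: Slotting stand, fixed: beam 34 mm wide (x), 175 mm long (y -90 to +85 mm), top 80 mm above the bench, on a plywood foot 110 mm wide, 15 mm thick (y -145 to +95). Origin on the bench under the seat point. Aluminium stop 50 mm wide, face at y = -90 mm, 14 mm above the beam's top; behind it the hold-down's hinge between two cheeks that reach 36 mm above the beam's top.
- seat (a point): Point on the beam's top (stand frame 0, 0, 80 mm) where the blank's origin belongs: centred on the beam, its end touching the stop; axes as the stand. The blank overhangs the beam by 9 mm each side, so fingers can pass down beside the beam. Either end of the blank may be at the stop.
- holddown (a joint): Hold-down arm angle, rad: 0 shut and level, 1.57 upright, limit 2.1; starts leaning back at 1.85 to 2.05. Hinge axis along the stand's x at y = -118 mm, 106 mm above the bench, on the centre line; shut, the arm points to the stand's +y. Pushed past upright (under 2 N) it falls shut slowly by its own weight in a second or two: to about 0.05 on the blank, 0 without it.
- holddown_knob (a point): Centre of the round black knob, 22 mm across, at the arm's end, 110 mm from the hinge. The arm is a steel bar 22 mm wide, 12 mm thick, about 0.2 kg; its rubber foot, 85 mm from the hinge, reaches 25 mm below the bar's centre line. The back of the leaning arm (facing the stand's -y) is free to be pushed towards +y.
- sand_block: Bystander: cork sanding block 45 x 90 mm, 32 mm high, beside the bed; origin under its centre. Not to be moved.
- radius_block: Bystander: wooden block 60 x 120 mm, 42 mm high, beside the stand; origin under its centre. Not to be moved.
- offcut: Bystander: dark wood offcut 55 x 34 mm, 22 mm high, between bed and stand; origin under its centre. Not to be moved.
- square: Bystander: try square with a 75 mm wooden stock and a 110 mm steel blade, 16 mm high; origin under the stock. Not to be moved.
- driver: Bystander: screwdriver lying on the bench near the robot's right. Not to be moved.
Things that resemble listed ones, but are neither listed nor needed, are in the scene too. Leave any purple look-alike of the blank alone.

How it is judged:
On the way, in this order (a step that is already met when the one before it is completed fails the run):
1. the blank, still lying on the bed, overhangs its open edge by more than 30 mm (y of blank in the frame of bed below -0.09 m and z of blank in the frame of bed between 0.075 and 0.085 m and angle between blank's own z axis and vertical below 0.08 rad and contact force between blank and bed above 0.05 N), for 0.2 s.
2. the blank lies seated on the stand and let go, the hold-down still open (x of blank in the frame of stand between -0.008 and 0.008 m and y of blank in the frame of stand between -0.004 and 0.01 m and z of blank in the frame of stand between 0.076 and 0.084 m and angle between the y axis of blank and the y axis of stand, either way round below 0.08 rad and angle between blank's own z axis and vertical below 0.05 rad and contact force between the fingers and blank below 0.02 N and linear speed of blank below 0.02 m/s and value of joint holddown above 1 rad), for 0.2 s.
At the end, for the whole second after the job is handed in: The blank lies flat on the beam, at rest and released: centred within 8 mm, along it within 0.08 rad, tilt under 0.05 rad, its end within 10 mm of the stop, underside within 4 mm of the beam top; the hold-down foot rests on it (joint 0.02 to 0.09 rad, still) (x of blank in the frame of stand between -0.008 and 0.008 m and y of blank in the frame of stand between -0.004 and 0.01 m and z of blank in the frame of stand between 0.076 and 0.084 m and angle between the y axis of blank and the y axis of stand, either way round below 0.08 rad and angle between blank's own z axis and vertical below 0.05 rad and contact force between the fingers and blank below 0.02 N and linear speed of blank below 0.02 m/s and value of joint holddown between 0.02 and 0.09 rad and velocity of joint holddown between -0.05 and 0.05 rad/s); the robot touches nothing.
It fails at once if the blank falls below the bed and stand (height (world z) of blank below 0.045 m).
It fails at once if the blank is dropped from more than about 25 mm above bed or stand (height (world z) of blank above 0.107 m and contact force between the fingers and blank below 0.01 N).
It fails at once if another thing on the bench is moved by more than 30 mm (distance of any of sand_block, radius_block, offcut, square, driver from where it was at the start of the episode above 0.03 m).
It also fails if it takes over 72 s, if anything falls off the work surface, if the arm or the gripper's body presses on something with over 40 N, if the wrist force passes 120 N, or if a joint passes its speed limit or range.

ROBOT

A 7-joint arm with a two-finger parallel gripper is mounted at the origin on the work surface. World frame = base frame: x ahead of the robot, y to its left, z up, the work surface at z = 0. Lengths are in m, angles in rad, forces in N, time in s.
With the tool pointing down it reaches from about 0.425 to 0.925 m from the base axis. Payload 6.8 kg.
Tool frame: the origin (TCP) lies midway between the tips of the shut fingers; the grasp point (between the pads) lies 19 mm behind it; x points along the fingers, z is the direction in which the jaws open and shut, and the axes are right-handed (so a half turn about x gives the same grasp; the last joint's range is limited). The gripper opens to 85 mm and grips with 20 to 120 N. Pads are 22 mm wide; open, the fingers measure 114 mm over their backs; the gripper's body (76 mm by 85 mm) begins 54 mm behind the grasp point. The pads swing forward as they close: fully open they stand 13 mm farther back than shut.
Start: joints at [-1.385, 0.477, 0.022, 1.555, -0.011, 1.109, -0.083], TCP at [0.195, 0.646, 0.231] pointing down, gripper open.
Joint ranges: [-2.96, 2.96], [-0.34, 2.1], [-1.41, 1.46], [0.24, 2.44], [-1.37, 4.51], [0.17, 1.92], [-2.96, 2.96]. Speed limits (rad/s): [2.39, 2.39, 3.14, 3.14, 3.14, 3.14, 3.14].

INTERFACE

Orientations are given as a unit quaternion [w, x, y, z].
In Python, from station import bot gives the robot as it stands. The module is installed in compiled form; this text tells all that it offers.
- The arm moves only by the shell command python3 -m jog 'ROWS' [FORCE]. ROWS is text: rows parted by semicolons, each of 7 numbers parted by spaces: the shift along the tool's x, y, z in mm, then the turn, a rotation vector about the tool's x, y, z in units of 6 degrees (1.0 is 6 degrees), then the finger opening in mm, from 0 to 85.4. A call has 1 to 5 rows; each row shifts and turns the commanded pose from where the row before left it, along the tool's axes as they then stand; what a row does not reach is not made up. A row lasts 1/10 s, in which the tool goes at most 50 mm and 8.59 degrees, less where a joint would pass 70% of its speed; a pose out of reach is approached as far as the arm can. A call with a gripper value outside its range is refused whole. The fingers move at their own pace and stop on an object; FORCE is the grip in N (left out, the last holds). Time passes only in rows, so rows that do not move let the fingers close. It gives the time, the measured TCP pose, the force and the opening at its end, in the units of the state.
- bot.get_obs(): the state, without advancing time (a new reading comes with each control period).
- bot.read_camera(name): name is "scene" or "top"; returns (picture, depth): 384x512x3 uint8, red, green, blue; 384x512 float32, m along the optical axis (not along the pixel's ray), 0 where there is no reading.
- bot.calibration(name): a dict with "fx", "fy", "cx", "cy" (pixels), "T" (4x4, takes a point from camera to world coordinates). Camera axes: x right, y up, looking along -z (the intrinsics and any distortion apply to the point x, -y, -z); pixel columns grow to the right and rows downward; lengths in m; the calibration is good to about 2 mm. A picture is of the moment at which its call begins. calibration takes no time and is no camera call.
- bot.hand_in(): hands the job in, once; it reports no verdict.
The state is a dict: "t": time; "q": joint angles; "joint_vel": joint speeds; "joint_torque": joint torques, N m; "eef_pos": TCP position; "tool_rot": TCP orientation; "contact_force": force on the tool from outside, world axes, zero at the start; "torque": the same for the moment, N m; "gripper_width": opening from 0.0 (shut) to 1.0 (fully open).
Only numpy, scipy, OpenCV 4.12 (cv2) and the standard library are available. Lean on these libraries where they do the work, as an engineer would, in place of code of your own. Each camera call takes 0.05 s, during which the arm holds its last target.

## Working session

There is one attempt and no reset: what is moved stays moved. The work goes in short steps, Python scripts to look and compute and a shell command to move; the robot and the scene stay as the last step left them, time stands still between calls to the robot, and variables do not carry over. Pictures are saved under pics/ and viewed, and the job is handed in when it is done.

```bash
mkdir -p pics; ls; python3 - <<'E'
from station import bot
import cv2,numpy as np
o=bot.get_obs();print({k:np.round(v,3) for k,v in o.items()})
for n in ["scene","top"]:
    im,d=bot.read_camera(n);np.savez(f"pics/{n}0.npz",im=im,d=d)
    cv2.imwrite(f"pics/{n}0.png",cv2.resize(im[:,:,::-1],(800,600)))
    c=bot.calibration(n);print({k:np.round(v,4) for k,v in c.items()})
E
```

```text
pics
{'t': np.float64(0.0), 'q': array([-1.385,  0.478,  0.022,  1.556, -0.012,  1.109, -0.083]), 'joint_vel': array([-0.   ,  0.001,  0.   ,  0.002,  0.002, -0.001, -0.   ]), 'joint_torque': array([-1.0000e-03, -5.9646e+01,  1.6080e+00, -2.8117e+01,  1.2000e-02,
        1.0000e-02, -0.0000e+00]), 'eef_pos': array([0.195, 0.646, 0.23 ]), 'tool_rot': array([ 0.567, -0.422,  0.568,  0.421]), 'contact_force': array([ 0.729,  0.065, -0.092]), 'torque': array([-0.031,  0.028, -0.034]), 'gripper_width': np.float64(1.003)}
{'fx': np.float64(393.8849), 'fy': np.float64(393.8849), 'cx': np.float64(259.1632), 'cy': np.float64(185.6917), 'T': array([[ 0.5218, -0.592 ,  0.6141,  1.1893],
       [ 0.8529,  0.3513, -0.3861, -0.3541],
       [ 0.0129,  0.7253,  0.6883,  0.9006],
       [ 0.    ,  0.    ,  0.    ,  1.    ]])}
{'fx': np.float64(353.7929), 'fy': np.float64(353.7929), 'cx': np.float64(248.6903), 'cy': np.float64(196.657), 'T': array([[-0.0207,  0.9758, -0.2176,  0.2807],
       [-0.9998, -0.0212,  0.    ,  0.1021],
       [-0.0046,  0.2175,  0.976 ,  1.1429],
       [ 0.    ,  0.    ,  0.    ,  1.    ]])}
```

View pics/scene0.png

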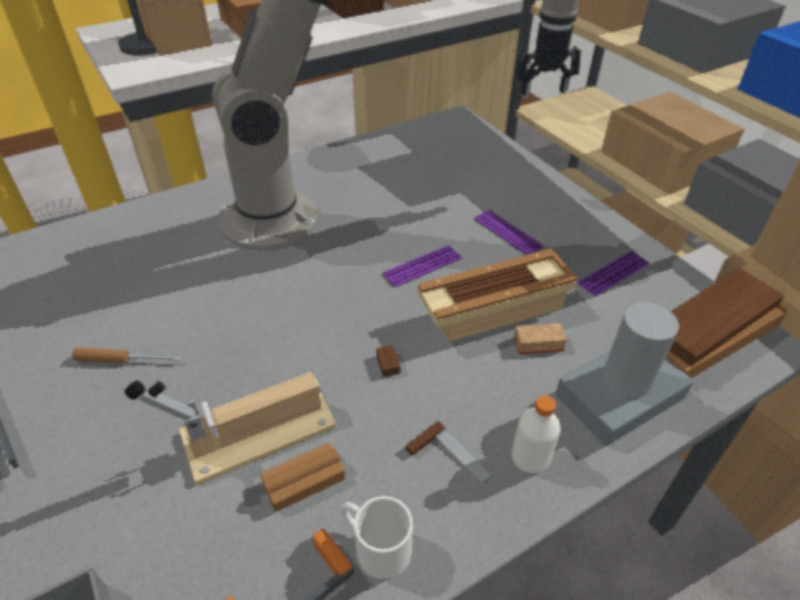

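View pics/top0.png

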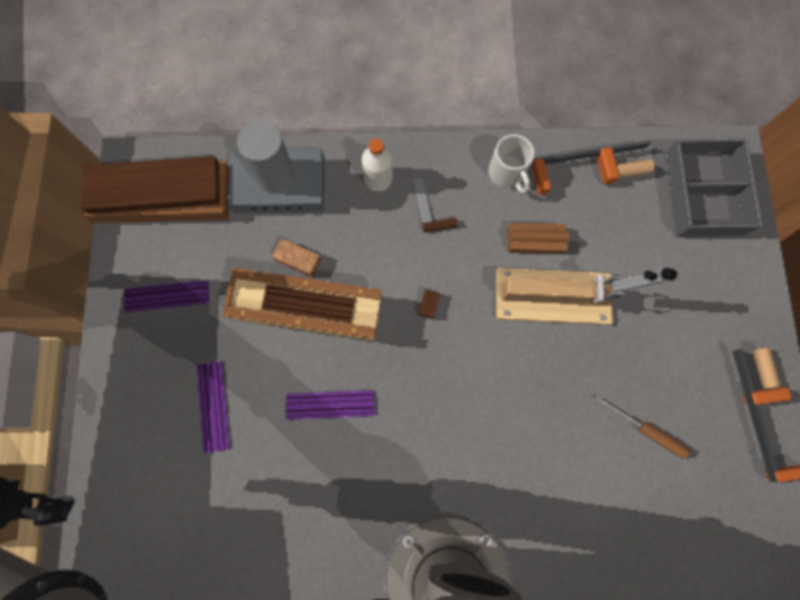

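```bash
cat > h.py <<'E'
from station import bot
import cv2,numpy as np
def ray(n,u,v,z):
    c=bot.calibration(n);T=np.array(c["T"])
    uv=np.atleast_2d(np.c_[u,v]).astype(float)
    d=np.c_[(uv[:,0]-c["cx"])/c["fx"],-(uv[:,1]-c["cy"])/c["fy"],-np.ones(len(uv))]@T[:3,:3].T
    o=T[:3,3]; return o+d*((z-o[2])/d[:,2])[:,None]
def proj(n,P):
    c=bot.calibration(n);T=np.array(c["T"])
    p=(np.atleast_2d(P)-T[:3,3])@T[:3,:3]
    return np.c_[c["cx"]+c["fx"]*p[:,0]/-p[:,2], c["cy"]-c["fy"]*p[:,1]/-p[:,2]]
def cloud(n,d):
    c=bot.calibration(n);T=np.array(c["T"])
    v,u=np.mgrid[:384,:512]
    p=np.stack([(u-c["cx"])/c["fx"]*d,-(v-c["cy"])/c["fy"]*d,-d],-1)
    return p@T[:3,:3].T+T[:3,3]
def crop(im,x0,y0,x1,y1,s,name):
    cv2.imwrite(name,cv2.resize(im[y0:y1,x0:x1,::-1],None,fx=s,fy=s,interpolation=cv2.INTER_CUBIC))
E
python3 - <<'E'
from h import *
a=np.load("pics/top0.npz");im=a["im"];d=a["d"]
crop(im,138,165,252,222,7,"pics/c_bed.png")
crop(im,310,160,440,215,6,"pics/c_stand.png")
P=cloud("top",d)
hsv=cv2.cvtColor(im,cv2.COLOR_RGB2HSV)
for (u,v) in [(159,189),(235,199),(198,194),(230,189),(350,183),(350,198),(420,176),(429,175),(385,184),(273,194)]:
    print(u,v,P[v,u].round(4),im[v,u],hsv[v,u])
E
```

```text
159 189 [0.547  0.3782 0.0841] [233 207 150] [ 21  91 233]
235 199 [0.5104 0.1442 0.0837] [229 200 146] [ 20  92 229]
198 194 [0.5283 0.2575 0.085 ] [83 52 36] [ 10 144  83]
230 189 [0.5413 0.159  0.0878] [142 104  71] [ 14 127 142]
350 183 [ 0.5547 -0.2134  0.0783] [200 157 116] [ 15 107 200]
350 198 [ 0.5202 -0.2275  0.0165] [217 183 134] [ 18  98 217]
420 176 [ 0.5411 -0.3756  0.1927] [66 66 66] [ 0  0 66]
429 175 [ 0.5373 -0.3891  0.215 ] [27 28 29] [105  18  29]
385 184 [ 0.5452 -0.3153  0.0938] [184 177 174] [  9  14 184]
273 194 [0.5381 0.0228 0.0206] [81 50 34] [ 10 148  81]
```

View pics/c_bed.png

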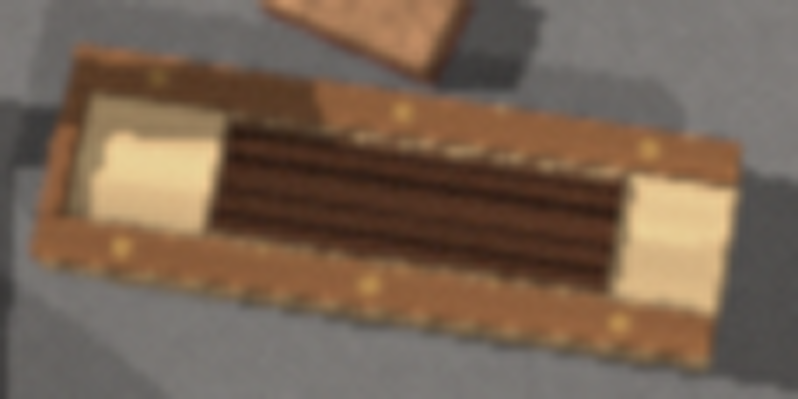

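View pics/c_stand.png

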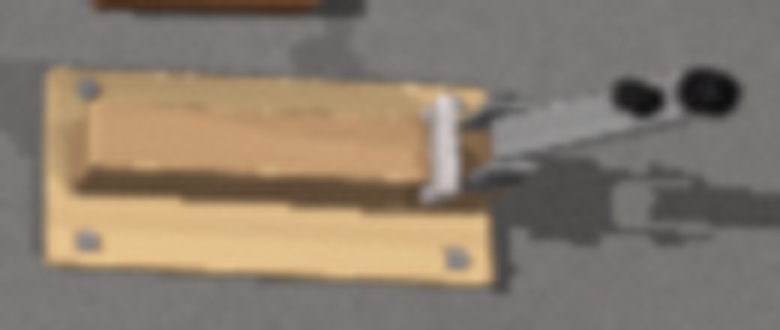

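```bash
cat > m.py <<'E'
from h import *
def rect(n,mask,z):
    cs,_=cv2.findContours(mask.astype(np.uint8),cv2.RETR_EXTERNAL,cv2.CHAIN_APPROX_NONE)
    c=max(cs,key=cv2.contourArea)[:,0,:]
    p=ray(n,c[:,0],c[:,1],z)[:,:2].astype(np.float32)*1000
    return p,cv2.minAreaRect(p)
def corners(r):return cv2.boxPoints(r).round(1).tolist()
E
python3 - <<'E'
from m import *
a=np.load("pics/top0.npz");im=a["im"];d=a["d"]
P=cloud("top",d);h=cv2.cvtColor(im,cv2.COLOR_RGB2HSV)
reg=np.zeros((384,512),bool);reg[165:222,138:252]=1
m=reg&(P[...,2]>0.077)
print("bed",rect("top",m,0.087)[1])
dark=reg&(h[...,2]<110)&(h[...,1]>110)&(P[...,2]>0.077)
dark[:, :165]=0
p,r=rect("top",cv2.morphologyEx(dark.astype(np.uint8),cv2.MORPH_OPEN,np.ones((4,4))),0.085);print("blank",r,corners(r))
light=reg&(h[...,2]>190)&(h[...,1]<110)&(P[...,2]>0.07)
light[:,:218]=0
p,r=rect("top",light,0.08);print("floor front",r,corners(r))
reg=np.zeros((384,512),bool);reg[160:215,310:395]=1
foot=reg&(P[...,2]>0.008)&(h[...,1]>40)
p,r=rect("top",foot,0.015);print("foot",r,corners(r))
m=reg&(P[...,2]>0.070)&(P[...,2]<.09)&(h[...,1]>60)
p,r=rect("top",m,0.08);print("beam",r,corners(r))
m=reg&(P[...,2]>0.085)&(h[...,1]<40)&(h[...,2]>150);m[:,:375]=0
p,r=rect("top",m,0.094);print("stop",r,corners(r))
E
```

```text
bed ((531.9743041992188, 273.40557861328125), (300.75592041015625, 103.81671905517578), 80.02973175048828)
blank ((536.5045776367188, 265.99432373046875), (199.9231414794922, 72.5676498413086), 78.62242889404297) [[481.20001220703125, 175.1999969482422], [552.4000244140625, 160.8000030517578], [591.7999877929688, 356.79998779296875], [520.7000122070312, 371.1000061035156]]
floor front ((510.7117614746094, 147.13980102539062), (42.23115539550781, 53.76502227783203), 80.29842376708984) [[480.70001220703125, 130.89999389648438], [533.7000122070312, 121.80000305175781], [540.7999877929688, 163.39999389648438], [487.79998779296875, 172.5]]
foot ((550.9584350585938, -248.21865844726562), (251.63040161132812, 111.14240264892578), 85.88822174072266) [[486.5, -369.70001220703125], [597.4000244140625, -377.70001220703125], [615.4000244140625, -126.69999694824219], [504.6000061035156, -118.69999694824219]]
beam ((552.6360473632812, -220.42735290527344), (176.188720703125, 36.211830139160156), 85.9024887084961) [[528.2999877929688, -307.0], [564.4000244140625, -309.6000061035156], [577.0, -133.89999389648438], [540.9000244140625, -131.3000030517578]]
stop ((546.95751953125, -310.85894775390625), (9.162821769714355, 48.29103088378906), 84.031982421875) [[522.5, -312.8999938964844], [570.5, -317.8999938964844], [571.4000244140625, -308.79998779296875], [523.4000244140625, -303.79998779296875]]
```

```bash
cat > g.py <<'E'
from h import *
import sys
from scipy.spatial.transform import Rotation as R
# usage: g.py x y z(mm) yaw(deg of tool z axis in world) -> shift in tool axes + turn
def go(tx,ty,tz,yaw):
    o=bot.get_obs();q=o["tool_rot"];Rc=R.from_quat([q[1],q[2],q[3],q[0]])
    y=np.radians(yaw);X=np.array([0,0,-1.]);Z=np.array([np.cos(y),np.sin(y),0]);Y=np.cross(Z,X)
    Rt=R.from_matrix(np.c_[X,Y,Z])
    rv=(Rc.inv()*Rt).as_rotvec(degrees=True)/6
    e=np.array(o["eef_pos"])*1000
    dw=np.array([tx,ty,tz])-e
    print("t",round(float(o["t"]),2),"eef",e.round(1),"axes z",Rc.as_matrix()[:,2].round(3),"x",Rc.as_matrix()[:,0].round(3))
    print("shift in CURRENT tool axes",Rc.inv().apply(dw).round(1),"turn units",rv.round(2),"| shift in TARGET axes",Rt.inv().apply(dw).round(1))
    print("q",np.round(o["q"],2),"F",np.round(o["contact_force"],1),"w",round(float(o["gripper_width"])*85.4,1))
go(*map(float,sys.argv[1:5]))
E
python3 - <<'E'
import numpy as np
a=np.radians(80.03);Y=np.array([np.cos(a),np.sin(a)]);C=np.array([532.,273.4])
for y in (-150,-168,71,105,-34): print(y,(C+Y*y).round(1))
E
python3 g.py 550.2 376.8 200 -10
python3 g.py 550.2 376.8 200 170
```

```text
-150 [506.  125.7]
-168 [502.9 107.9]
71 [544.3 343.3]
105 [550.2 376.8]
-34 [526.1 239.9]
t 0.1 eef [195.3 645.6 230.4] axes z [ 0.29   0.957 -0.002] x [-0.    -0.002 -1.   ]
shift in CURRENT tool axes [  30.7 -417.5 -154.4] turn units [ 1.386e+01 -1.000e-02  1.000e-02] | shift in TARGET axes [  30.4 -203.1  396.2]
q [-1.39  0.48  0.02  1.56 -0.01  1.11 -0.08] F [-0.3 -1.  -0.3] w 85.3
t 0.1 eef [195.3 645.6 230.4] axes z [ 0.29   0.957 -0.002] x [-0.    -0.002 -1.   ]
shift in CURRENT tool axes [  30.7 -417.5 -154.4] turn units [-1.614e+01 -1.000e-02 -1.000e-02] | shift in TARGET axes [  30.4  203.1 -396.2]
q [-1.39  0.48  0.02  1.56 -0.01  1.11 -0.08] F [-0.3 -1.  -0.3] w 85.3
```

```bash
python3 -m jog '0 -40 -15 0 0 0 0; 0 -40 -15 0 0 0 0; 0 -40 -15 0 0 0 0; 0 -40 -15 0 0 0 0; 0 -40 -15 0 0 0 0'
python3 -m jog '0 -40 -15 0 0 0 0; 0 -40 -15 0 0 0 0; 0 -40 -15 0 0 0 0; 0 -40 -15 0 0 0 0; 0 -40 -15 0 0 0 0'
python3 -m jog '0 0 0 1.4 0 0 0; 0 0 0 1.4 0 0 0; 0 0 0 1.4 0 0 0; 0 0 0 1.4 0 0 0;0 0 0 1.4 0 0 0'
python3 -m jog '0 0 0 1.4 0 0 0; 0 0 0 1.4 0 0 0; 0 0 0 1.4 0 0 0; 0 0 0 1.4 0 0 0;0 0 0 1.2 0 0 0'
python3 g.py 550.2 376.8 120 -10
```

```text
t: 0.6
eef_pos: [0.3662, 0.5149, 0.2309]
tool_rot: [0.568, -0.422, 0.568, 0.421]
contact_force: [-0.1, -0.1, -0.4]
gripper_width: 0.143
t: 1.1
eef_pos: [0.5358, 0.3853, 0.2309]
tool_rot: [0.567, -0.421, 0.568, 0.421]
contact_force: [1.0, 0.6, -0.0]
gripper_width: -0.003
t: 1.6
eef_pos: [0.5346, 0.3864, 0.2307]
tool_rot: [0.681, -0.188, 0.682, 0.188]
contact_force: [-0.4, -0.5, 0.1]
gripper_width: -0.0
t: 2.1
eef_pos: [0.5345, 0.3866, 0.2308]
tool_rot: [0.704, 0.061, 0.705, -0.062]
contact_force: [0.1, -0.7, -0.5]
gripper_width: -0.002
t 2.1 eef [534.5 386.6 230.8] axes z [ 0.985 -0.173 -0.001] x [-0.001 -0.001 -1.   ]
shift in CURRENT tool axes [110.8  -6.8  17.2] turn units [ 0.01 -0.01  0.01] | shift in TARGET axes [110.8  -6.9  17.1]
q [-1.04  0.48  0.45  1.62 -0.23  1.1  -0.7 ] F [ 0.1 -0.7 -0.5] w -0.2
```

```bash
python3 -m jog '25 -2 4 0 0 0 0; 25 -2 4 0 0 0 0; 25 -2 4 0 0 0 0; 25 -1 5 0 0 0 0; 20 0 0 0 0 0 0'
python3 g.py 550.2 376.8 82 -10
python3 - <<'E'
from h import *
for n,b in (("top",(138,160,252,222,7)),("scene",(250,130,400,230,5))):
    im,d=bot.read_camera(n);np.savez(f"pics/{n}1.npz",im=im,d=d);crop(im,*b,f"pics/{n}1.png")
E
```

```text
t: 2.6
eef_pos: [0.5503, 0.3759, 0.1093]
tool_rot: [0.704, 0.059, 0.705, -0.06]
contact_force: [-0.3, -0.8, -0.6]
gripper_width: -0.004
t 2.6 eef [550.3 375.9 109.3] axes z [ 0.986 -0.168 -0.001] x [-0.001 -0.002 -1.   ]
shift in CURRENT tool axes [27.3  0.9 -0.3] turn units [ 0.05 -0.01  0.02] | shift in TARGET axes [27.3  0.9 -0.3]
q [-0.97  0.62  0.4   1.7  -0.3   0.89 -0.62] F [-0.3 -0.8 -0.6] w -0.4
```

View pics/scene1.png

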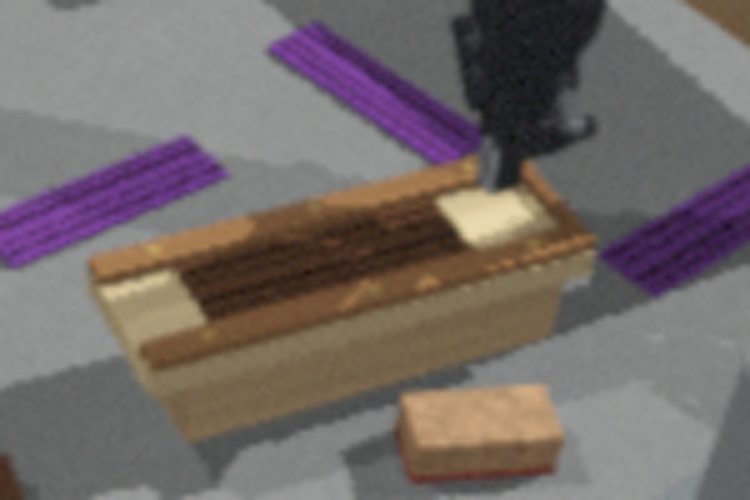

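View pics/top1.png

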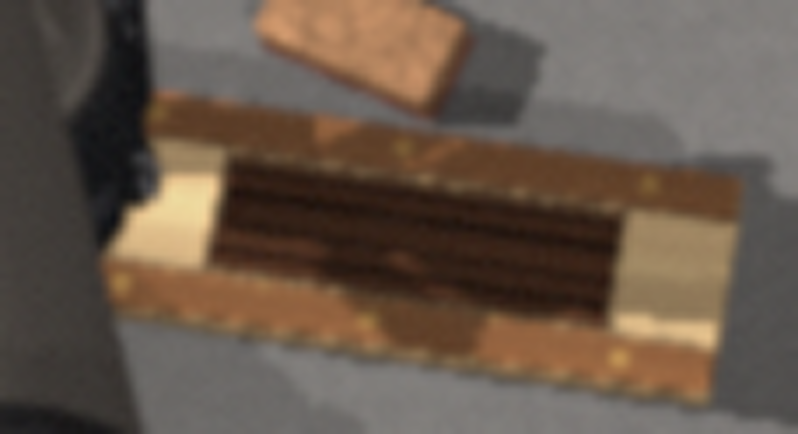

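```bash
python3 -m jog '15 0 0 0.05 0 0 0; 10 0 0 0 0 0 0; 0 0 0 0 0 0 0' 
python3 -m jog '1.5 0 0 0 0 0 0;1 0 0 0 0 0 0;0 0 0 0 0 0 0'; python3 g.py 550.2 376.8 82 -10
python3 - <<'E'
from h import *
print("blank front pts expected",proj("top",[[0.5143,0.1679,0.08]]))
E
```

```text
t: 3.0
eef_pos: [0.5496, 0.3767, 0.085]
tool_rot: [0.704, 0.061, 0.705, -0.062]
contact_force: [-0.8, 0.3, 0.7]
gripper_width: 0.001
t: 3.3
eef_pos: [0.5507, 0.3771, 0.0843]
tool_rot: [0.705, 0.061, 0.704, -0.061]
contact_force: [-0.4, 0.1, -0.2]
gripper_width: 0.001
t 3.3 eef [550.7 377.1  84.3] axes z [ 0.985 -0.172  0.   ] x [ 0.001  0.001 -1.   ]
shift in CURRENT tool axes [ 2.3 -0.4 -0.4] turn units [ 0.01  0.   -0.01] | shift in TARGET axes [ 2.3 -0.4 -0.4]
q [-0.96  0.65  0.39  1.71 -0.31  0.84 -0.61] F [-0.4  0.1 -0.2] w 0.1
blank front pts expected [[227.31735072 198.18970924]]
```

```bash
python3 -m jog '1 0 0 0 0 0 0;1 0 0 0 0 0 0;0 0 0 0 0 0 0'; python3 -m jog '0 0 0 0 0 0 0'
```

```text
t: 3.6
eef_pos: [0.5504, 0.3769, 0.0818]
tool_rot: [0.704, 0.061, 0.704, -0.061]
contact_force: [-0.4, 0.1, -0.3]
gripper_width: 0.001
t: 3.7
eef_pos: [0.5505, 0.377, 0.0818]
tool_rot: [0.704, 0.061, 0.704, -0.061]
contact_force: [0.1, -0.1, -0.3]
gripper_width: -0.002
```

```bash
python3 -m jog '0 -10 0 0 0 0 0;0 -10 0 0 0 0 0;0 -10 0 0 0 0 0;0 -10 0 0 0 0 0;0 -10 0 0 0 0 0'
python3 -m jog '0 -10 0 0 0 0 0;0 -10 0 0 0 0 0;0 -10 0 0 0 0 0;0 -10 0 0 0 0 0;0 -10 0 0 0 0 0'
python3 -m jog '0 -5 0 0 0 0 0;0 -5 0 0 0 0 0;0 -3 0 0 0 0 0;0 0 0 0 0 0 0; 0 0 0 0 0 0 0'
python3 - <<'E'
from h import *
for n,b in (("top",(138,160,252,222,7)),("scene",(250,130,400,230,5))):
    im,d=bot.read_camera(n);np.savez(f"pics/{n}2.npz",im=im,d=d);crop(im,*b,f"pics/{n}2.png")
E
```

```text
t: 4.2
eef_pos: [0.5417, 0.3264, 0.0819]
tool_rot: [0.704, 0.061, 0.704, -0.061]
contact_force: [1.0, -0.4, -0.3]
gripper_width: -0.002
t: 4.7
eef_pos: [0.5331, 0.2777, 0.0819]
tool_rot: [0.704, 0.061, 0.704, -0.061]
contact_force: [-0.2, -0.1, 0.8]
gripper_width: 0.001
t: 5.2
eef_pos: [0.531, 0.2659, 0.0818]
tool_rot: [0.704, 0.061, 0.704, -0.061]
contact_force: [0.1, -0.4, -0.7]
gripper_width: 0.003
```

View pics/scene2.png

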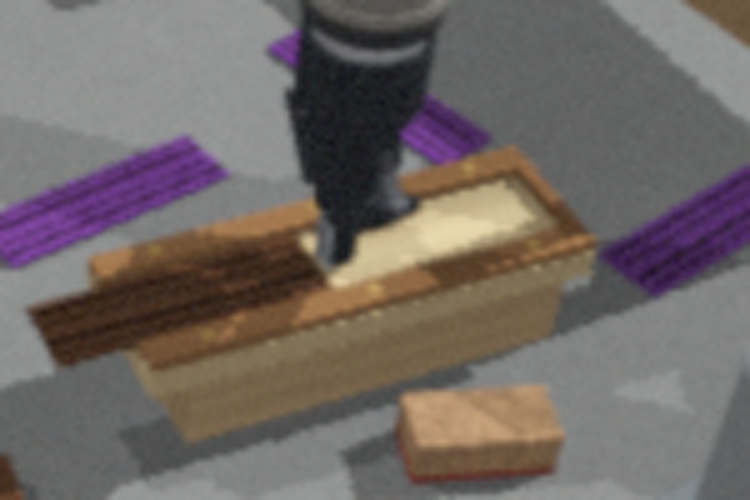

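View pics/top2.png

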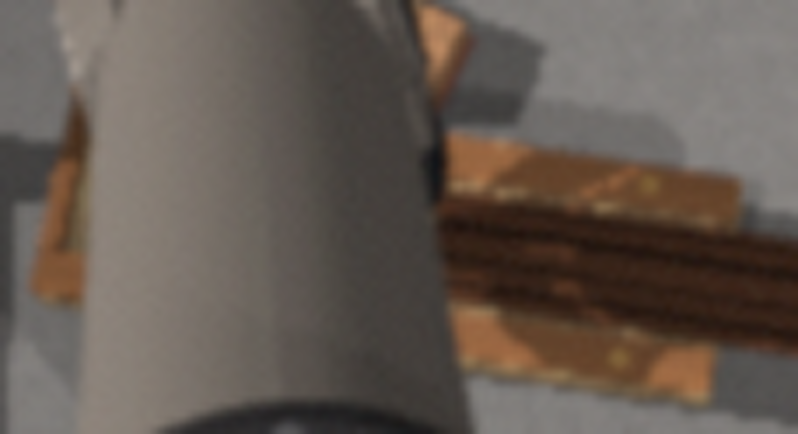

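```bash
cat > f.py <<'E'
from m import *
import sys
# front end of blank in bed frame, from both cams
a=np.radians(80.03);Y=np.array([np.cos(a),np.sin(a)]);X=np.array([Y[1],-Y[0]]);C=np.array([532.,273.4])
k=sys.argv[1]
for n in ("top","scene"):
    A=np.load(f"pics/{n}{k}.npz");im=A["im"];P=cloud(n,A["d"]);h=cv2.cvtColor(im,cv2.COLOR_RGB2HSV)
    b=(P[...,:2]*1000-C);by=b@Y;bx=b@X
    m=(abs(bx)<45)&(by<-152)&(by>-300)&(P[...,2]>.07)&(P[...,2]<.1)&(h[...,1]>70)&(h[...,2]<130)
    p,r=rect(n,m,0.085)
    q=(p-C);print(n,"front y",(q@Y).min().round(1),"x range",(q@X).min().round(1),(q@X).max().round(1),"rect",[np.round(v,1) for v in r])
E
python3 f.py 2
```

```text
top front y -198.3 x range -26.4 24.1 rect [array([500.5, 100.9]), array([46.1, 50.5]), np.float64(79.8)]
scene front y -199.4 x range -24.2 29.7 rect [array([504.3,  99.4]), array([46.6, 53.9]), np.float64(80.2)]
```

```bash
python3 -m jog '0 -6 0 0 0 0 0;0 -6 0 0 0 0 0;0 -6 0 0 0 0 0;0 -4 0 0 0 0 0; 0 -3 0 0 0 0 0'
python3 -m jog '0 0 0 0 0 0 0;0 8 0 0 0 0 0;-40 5 0 0 0 0 0;-40 0 0 0 0 0 0;0 0 0 0 0 0 0'
python3 -m jog '0 -45 0 0 0 0 85;0 -45 0 0 0 0 85; 0 -40 0 0 0 0 85; 0 0 0 0 0 0 85; 0 0 0 0 0 0 85' 40
python3 - <<'E'
from h import *
for n,b in (("top",(138,160,272,222,5)),("scene",(220,110,370,230,5))):
    im,d=bot.read_camera(n);np.savez(f"pics/{n}3.npz",im=im,d=d);crop(im,*b,f"pics/{n}3.png")
E
python3 f.py 3;python3 g.py 502.9 107.9 60 -10 
```

```text
t: 5.8
eef_pos: [0.5266, 0.2403, 0.0818]
tool_rot: [0.704, 0.061, 0.704, -0.062]
contact_force: [-0.2, 0.9, -0.2]
gripper_width: -0.003
t: 6.3
eef_pos: [0.5323, 0.2563, 0.167]
tool_rot: [0.707, 0.063, 0.702, -0.059]
contact_force: [1.0, 0.2, 0.5]
gripper_width: -0.001
t: 6.8
eef_pos: [0.5066, 0.1257, 0.1618]
tool_rot: [0.704, 0.062, 0.704, -0.062]
contact_force: [-0.5, 0.8, 0.1]
gripper_width: 0.848
t 6.9 eef [506.8 127.6 161.7] axes z [ 0.985 -0.17   0.   ] x [ 0.     0.001 -1.   ]
shift in CURRENT tool axes [101.7 -20.1  -0.5] turn units [ 0.03  0.   -0.01] | shift in TARGET axes [101.7 -20.   -0.4]
q [-0.76  0.33  0.48  2.01 -0.21  0.84 -0.33] F [-0.4  0.3  0.4] w 84.5Traceback (most recent call last):
  File "f.py", line 10, in <module>
    p,r=rect(n,m,0.085)
        ~~~~^^^^^^^^^^^
  File "m.py", line 4, in rect
    c=max(cs,key=cv2.contourArea)[:,0,:]
      ~~~^^^^^^^^^^^^^^^^^^^^^^^^
ValueError: max() iterable argument is empty
```

View pics/scene3.png

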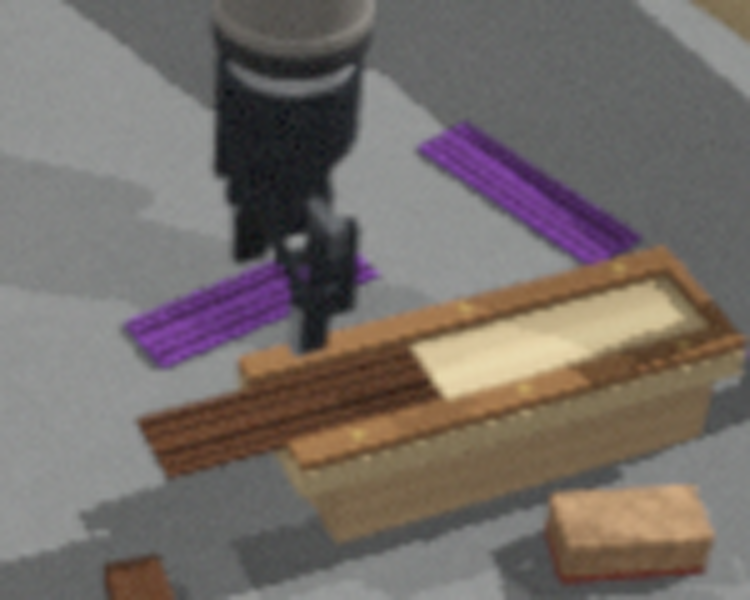

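```bash
sed -i 's/("top","scene")/("scene",)/' f.py; python3 f.py 3; python3 g.py 502.2 104 60 -10 
```

```text
scene front y -224.9 x range -24.2 29.9 rect [array([502.7,  87.3]), array([72.5, 53.1]), np.float64(81.6)]
t 6.9 eef [506.8 127.6 161.7] axes z [ 0.985 -0.17   0.   ] x [ 0.     0.001 -1.   ]
shift in CURRENT tool axes [101.7 -24.1  -0.5] turn units [ 0.03  0.   -0.01] | shift in TARGET axes [101.7 -24.   -0.4]
q [-0.76  0.33  0.48  2.01 -0.21  0.84 -0.33] F [-0.4  0.3  0.4] w 84.5
```

```bash
python3 -m jog '10 -24 1 0.03 0 0 85;20 0 0 0 0 0 85;20 0 0 0 0 0 85;20 0 0 0 0 0 85;20 0 0 0 0 0 85' 40
python3 -m jog '12 0 0 0 0 0 85; 0 0 0 0 0 0 85; 0 0 0 0 0 0 85'
python3 g.py 502.2 104 60 -10
python3 - <<'E'
from h import *
im,d=bot.read_camera("scene");crop(im,220,110,370,230,5,"pics/s4.png")
E
```

```text
t: 7.4
eef_pos: [0.5037, 0.1041, 0.0707]
tool_rot: [0.705, 0.061, 0.704, -0.061]
contact_force: [1.7, 0.3, -0.3]
gripper_width: 0.99
t: 7.7
eef_pos: [0.5037, 0.1026, 0.06]
tool_rot: [0.704, 0.062, 0.704, -0.062]
contact_force: [0.0, 0.3, -0.8]
gripper_width: 0.995
t 7.7 eef [503.7 102.6  60. ] axes z [ 0.985 -0.175  0.   ] x [ 0.  0. -1.]
shift in CURRENT tool axes [-0.   1.1 -1.7] turn units [-0.01  0.   -0.  ] | shift in TARGET axes [-0.   1.1 -1.7]
q [-0.65  0.49  0.41  2.09 -0.33  0.62 -0.19] F [ 0.   0.3 -0.8] w 85.0
```

View pics/s4.png

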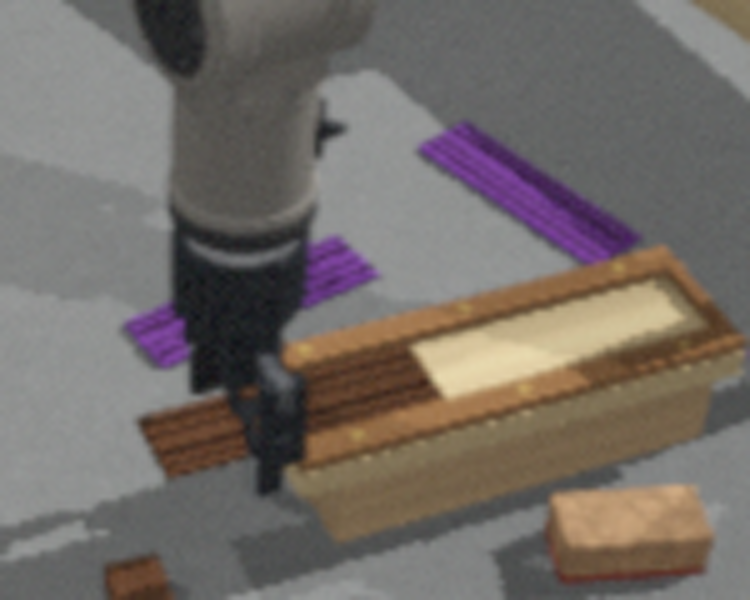

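```bash
python3 -m jog '0 0 0 0 0 0 60;0 0 0 0 0 0 55;0 0 0 0 0 0 50;0 0 0 0 0 0 45;0 0 0 0 0 0 45' 40
python3 -m jog '0 0 0 0 0 0 40;0 0 0 0 0 0 40;0 0 0 0 0 0 40'
python3 -m jog '-4 0 0 0 0 0 40;-4 0 0 0 0 0 40;-4 0 0 0 0 0 40;-4 0 0 0 0 0 40;0 0 0 0 0 0 40'
python3 - <<'E'
from h import *
im,d=bot.read_camera("scene");crop(im,220,110,370,230,5,"pics/s5.png")
E
```

```text
t: 8.25
eef_pos: [0.5037, 0.1021, 0.0603]
tool_rot: [0.705, 0.063, 0.704, -0.062]
contact_force: [-0.8, -0.8, 6.0]
gripper_width: 0.594
t: 8.55
eef_pos: [0.5037, 0.1021, 0.0603]
tool_rot: [0.705, 0.063, 0.704, -0.062]
contact_force: [-1.5, -0.4, 6.9]
gripper_width: 0.602
t: 9.05
eef_pos: [0.5037, 0.102, 0.0764]
tool_rot: [0.705, 0.063, 0.704, -0.062]
contact_force: [-0.1, -0.0, 0.2]
gripper_width: 0.596
```

View pics/s5.png

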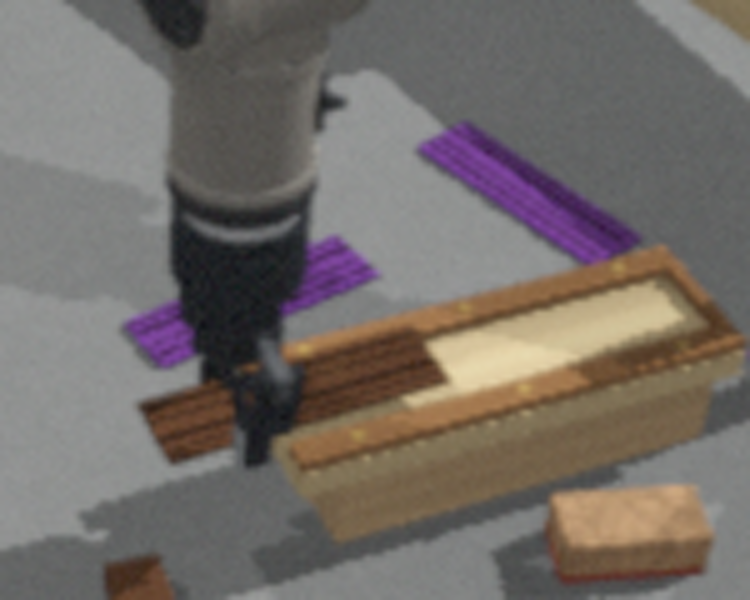

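```bash
python3 -m jog '-8 0 0 0 0 0 40;-8 0 0 0 0 0 40;-8 0 0 0 0 0 40;-8 0 0 0 0 0 40;0 0 0 0 0 0 40'
python3 - <<'E'
from m import *
im,d=bot.read_camera("scene");np.savez("pics/scene6.npz",im=im,d=d);crop(im,220,110,370,230,5,"pics/s6.png")
P=cloud("scene",d);h=cv2.cvtColor(im,cv2.COLOR_RGB2HSV)
m=(P[...,2]>.105)&(P[...,2]<.16)&(h[...,1]>80)&(h[...,2]<140)
n,l,st,c=cv2.connectedComponentsWithStats(m.astype(np.uint8))
p=P[m];print(n,st[1:,4])
p=p[(abs(p[:,0]-.52)<.1)&(p[:,1]>0)&(p[:,1]<.25)]
A=np.c_[p[:,:2]-p[:,:2].mean(0),np.ones(len(p))];s=np.linalg.lstsq(A,p[:,2],rcond=None)[0]
print(len(p),"slope x,y",s, p.min(0),p.max(0))
seat=np.array([553.,-217.5]);a=np.radians(85.9);Y=np.array([np.cos(a),np.sin(a)])
print("tcp target",seat+Y*(3-38.7))
E
python3 g.py 550.5 -253 112 -4.1
```

```text
t: 9.6
eef_pos: [0.5042, 0.1022, 0.1092]
tool_rot: [0.705, 0.063, 0.704, -0.062]
contact_force: [-0.4, -0.1, -0.0]
gripper_width: 0.594
65 [ 44   1   7  18   8 326   1   1   1   1   7   3   1   3   1   1   1   4
   1   1   1   1   1  36   6   2   2   1   6  15   1   1   3   2   2   1
   3   1   2   1   4   2   1   5   3   2   5   1   1   3   8   6   3   6
   6  13   1 126   1 350   1 215   1  34]
568 slope x,y [-0.01014533  0.01047145  0.13279953] [0.47220268 0.04864884 0.12555361] [0.54957619 0.230008   0.15959695]
tcp target [ 550.44754124 -253.10863595]
t 9.65 eef [503.8 102.2 108.5] axes z [ 0.984 -0.176  0.001] x [ 0.001  0.001 -1.   ]
shift in CURRENT tool axes [  -3.7 -341.5  108.3] turn units [-1.    0.01 -0.01] | shift in TARGET axes [  -3.5 -350.9   72. ]
q [-0.69  0.41  0.46  2.07 -0.27  0.72 -0.24] F [ 0.1  0.3 -0.3] w 51.3
```

View pics/s6.png

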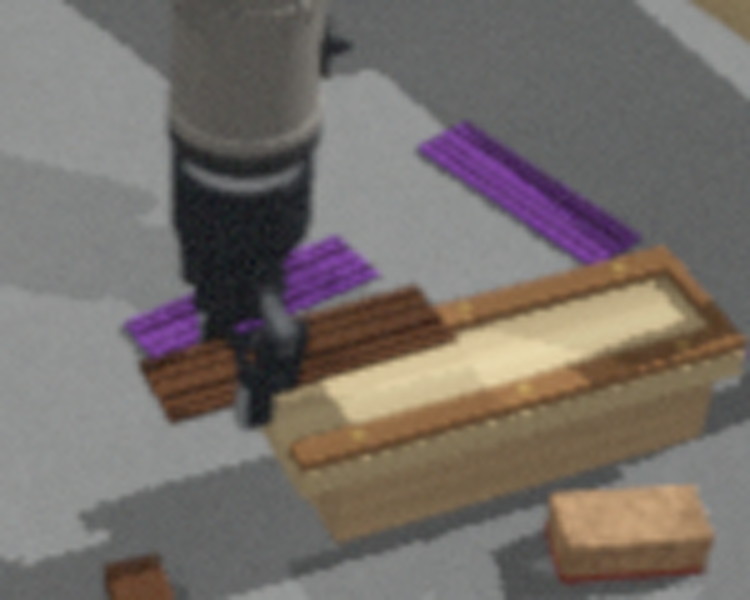

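```bash
python3 -m jog '-4 0 0 -0.5 0 0 40;-4 0 0 -0.5 0 0 40;0 -20 4 0 0 0 40;0 -25 5 0 0 0 40;0 -25 5 0 0 0 40'
python3 -m jog '0 -25 5 0 0 0 40;0 -25 5 0 0 0 40;0 -25 5 0 0 0 40;0 -25 5 0 0 0 40;0 -25 5 0 0 0 40'
python3 -m jog '0 -25 5 0 0 0 40;0 -25 5 0 0 0 40;0 -25 5 0 0 0 40;0 -15 5 0 0 0 40;0 0 0 0 0 0 40'
python3 g.py 550.5 -253 112 -4.1
```

```text
t: 10.15
eef_pos: [0.5121, 0.0306, 0.1155]
tool_rot: [0.707, 0.025, 0.707, -0.025]
contact_force: [0.0, -0.5, -1.0]
gripper_width: 0.599
t: 10.65
eef_pos: [0.528, -0.0963, 0.1155]
tool_rot: [0.706, 0.025, 0.707, -0.025]
contact_force: [0.0, -0.3, -0.3]
gripper_width: 0.596
t: 11.15
eef_pos: [0.5417, -0.189, 0.1157]
tool_rot: [0.707, 0.026, 0.707, -0.027]
contact_force: [-0.0, -0.1, -0.1]
gripper_width: 0.596
t 11.15 eef [ 541.7 -189.   115.7] axes z [ 0.997 -0.075  0.   ] x [ 0.    -0.001 -1.   ]
shift in CURRENT tool axes [  3.8 -63.2  13.5] turn units [-0.03  0.    0.01] | shift in TARGET axes [  3.7 -63.2  13.3]
q [-0.13  0.48  0.46  1.93 -0.29  0.8   0.42] F [-0.  -0.1 -0.1] w 50.9
```

```bash
python3 -m jog '0 -20 5 0 0 0 40;0 -20 5 0 0 0 40;0 -13 3 0 0 0 40;0 0 0 0 0 0 40;0 0 0 0 0 0 40'
python3 g.py 550.5 -253 112 -4.1
python3 - <<'E'
from h import *
for n,b in (("top",(300,150,440,220,5)),("scene",(70,220,230,320,5))):
    im,d=bot.read_camera(n);np.savez(f"pics/{n}7.npz",im=im,d=d);crop(im,*b,f"pics/{n}7.png")
E
```

```text
t: 11.65
eef_pos: [0.5508, -0.2391, 0.1155]
tool_rot: [0.706, 0.026, 0.707, -0.025]
contact_force: [-0.0, 0.6, -0.2]
gripper_width: 0.596
t 11.65 eef [ 550.8 -239.1  115.5] axes z [ 0.997 -0.071 -0.001] x [-0.001  0.001 -1.   ]
shift in CURRENT tool axes [  3.4 -13.9   0.7] turn units [ 0.   -0.01 -0.01] | shift in TARGET axes [  3.5 -13.9   0.7]
q [-0.04  0.52  0.46  1.86 -0.31  0.83  0.51] F [-0.   0.6 -0.2] w 50.9
```

View pics/scene7.png

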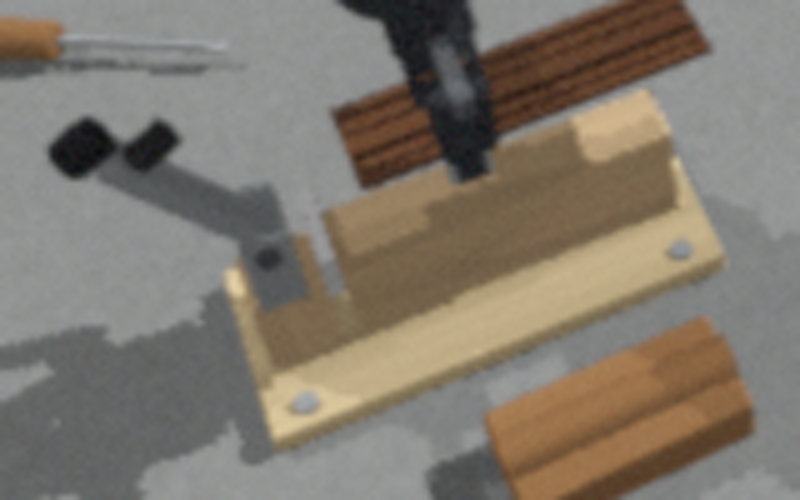

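View pics/top7.png

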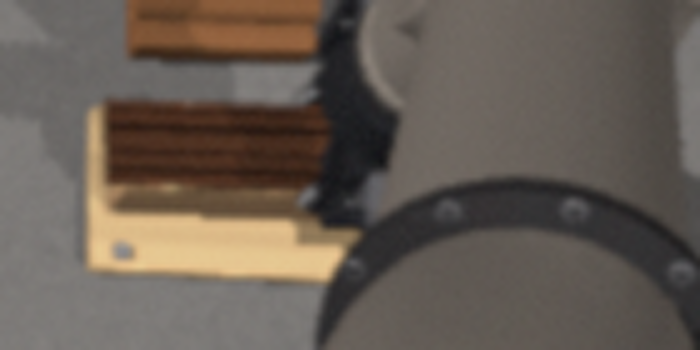

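```bash
python3 - <<'E'
from m import *
a=np.radians(85.9);Y=np.array([np.cos(a),np.sin(a)]);X=np.array([Y[1],-Y[0]]);S=np.array([553.,-217.5])
def loc(n,z,pts):
    q=ray(n,*np.array(pts).T,z)[:,:2]*1000-S
    return np.c_[q@X,q@Y].round(1).tolist()
t=lambda x,y:(300+(x-2)/5,150+(y-2)/5)
s=lambda x,y:(70+(x-2)/5,220+(y-2)/5)
print("top blank far-end corners",loc("top",.140,[t(107,102),t(107,181)]))
print("scene blank near-end corners",loc("scene",.140,[s(334,113),s(362,187)]), "far",loc("scene",.140,[s(685,0),s(710,48)]))
print("scene beam far corners",loc("scene",.08,[s(650,90),s(672,133)]),"near(stop)",loc("scene",.08,[s(325,212),s(342,258)]))
print("foot corners",loc("scene",.015,[s(722,262),s(275,440)]))
e=np.array(bot.get_obs()["eef_pos"])[:2]*1000-S;print("tcp",e@X,e@Y)
E
```

```text
top blank far-end corners [[19.7, 106.2], [-28.4, 105.9]]
scene blank near-end corners [[-19.4, -71.4], [29.8, -71.1]] far [[-11.1, 107.6], [24.4, 106.8]]
scene beam far corners [[-11.9, 82.9], [20.0, 82.8]] near(stop) [[-12.0, -90.1], [18.8, -89.6]]
foot corners [[62.2, 88.6], [58.7, -146.3]]
tcp -0.5388377220969235 -21.213851681325927
```

```bash
python3 -m jog '10 -7 1 0 0 0 40;10 -7 0.5 0 0 0 40;10 0 0 0 0 0 40;3 0 0 0 0 0 40;0 0 0 0 0 0 40'
cat > k.py <<'E'
from m import *
import sys
a=np.radians(85.9);Y=np.array([np.cos(a),np.sin(a)]);X=np.array([Y[1],-Y[0]]);S=np.array([553.,-217.5])
k=sys.argv[1]
for n,b in (("top",(300,150,440,220,5)),("scene",(70,220,230,320,5))):
    im,d=bot.read_camera(n);np.savez(f"pics/{n}{k}.npz",im=im,d=d);crop(im,*b,f"pics/{n}{k}.png")
o=bot.get_obs();e=np.array(o["eef_pos"])*1000;print("tcp stand",(e[:2]-S)@X,(e[:2]-S)@Y,e[2],np.round(o["contact_force"],1))
E
python3 k.py 8
```

```text
t: 12.25
eef_pos: [0.5507, -0.2541, 0.0817]
tool_rot: [0.706, 0.026, 0.707, -0.025]
contact_force: [0.5, -0.3, 0.4]
gripper_width: 0.599
tcp stand 1.1073248681597445 -36.82893633216706 82.71611368755393 [ 0.3 -0.3 -0.1]
```

View pics/scene8.png

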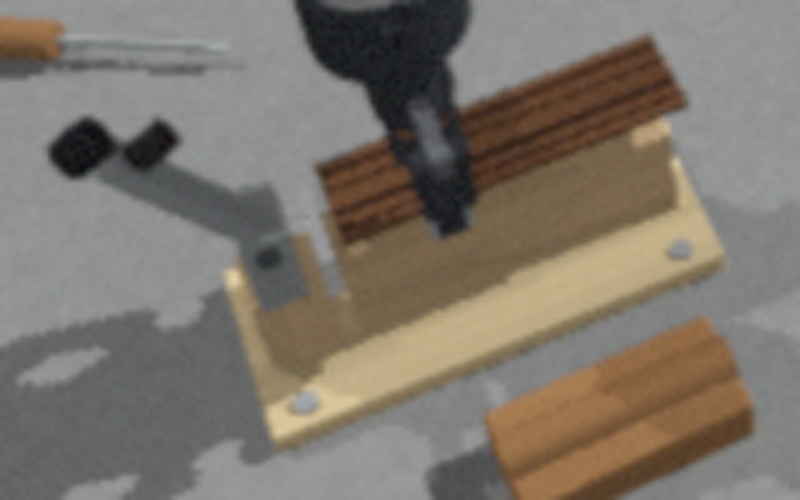

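View pics/top8.png

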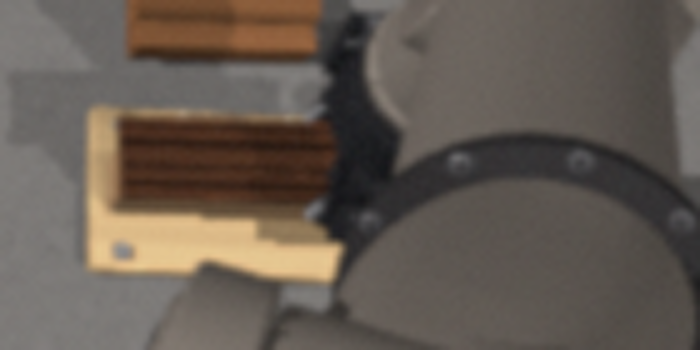

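```bash
python3 - <<'E'
from m import *
a=np.radians(85.9);Y=np.array([np.cos(a),np.sin(a)]);X=np.array([Y[1],-Y[0]]);S=np.array([553.,-217.5])
def loc(n,z,pts):
    q=ray(n,*np.array(pts).T,z)[:,:2]*1000-S
    return np.c_[q@X,q@Y].round(1).tolist()
t=lambda x,y:(300+(x-2)/5,150+(y-2)/5)
s=lambda x,y:(70+(x-2)/5,220+(y-2)/5)
print("top far",loc("top",.107,[t(120,119),t(120,206)]))
print("scene near",loc("scene",.107,[s(317,167),s(346,239)]), "far",loc("scene",.107,[s(652,36),s(687,102)]))
E
python3 g.py 552 -252.5 61 -4.1
```

```text
top far [[19.7, 91.9], [-34.8, 91.7]]
scene near [[-18.7, -86.7], [29.6, -85.2]] far [[-23.8, 91.3], [25.5, 91.2]]
t 12.35 eef [ 551.5 -254.3   82.7] axes z [ 0.997 -0.072 -0.   ] x [-0.  0. -1.]
shift in CURRENT tool axes [21.7  1.8  0.4] turn units [-0. -0. -0.] | shift in TARGET axes [21.7  1.8  0.4]
q [ 0.01  0.58  0.44  1.86 -0.34  0.77  0.55] F [ 0.3 -0.3 -0.1] w 51.2
```

```bash
cat > e.py <<'E'
from m import *
import sys
a=np.radians(85.9);Y=np.array([np.cos(a),np.sin(a)]);X=np.array([Y[1],-Y[0]]);S=np.array([553.,-217.5])
# sample intensity along stand x at given stand y and height; report edges
def prof(n,k,y,z,lo=-70,hi=70):
    im=np.load(f"pics/{n}{k}.npz")["im"].astype(np.float32)
    xs=np.arange(lo,hi,1.0)
    P=np.c_[(S+xs[:,None]*X+y*Y)/1000,np.full(len(xs),z)]
    uv=proj(n,P).astype(np.float32)
    s=cv2.remap(im,uv[:,0].reshape(1,-1),uv[:,1].reshape(1,-1),cv2.INTER_LINEAR)[0].sum(1)/3
    return xs,s
def edges(n,k,ys,z,thr=9):
    S_=np.mean([prof(n,k,y,z)[1] for y in ys],0);xs=prof(n,k,0,z)[0]
    g=np.gradient(cv2.GaussianBlur(S_.reshape(1,-1).astype(np.float32),(0,0),1.5)[0])
    pk=[(float(xs[i]),round(float(g[i]),1)) for i in range(1,len(g)-1) if abs(g[i])>=abs(g[i-1]) and abs(g[i])>abs(g[i+1]) and abs(g[i])>thr/4]
    return pk
if __name__=="__main__":
    print("beam top0",edges("top",0,np.arange(-60,70,5),.08))
    print("beam scene0",edges("scene",0,np.arange(-60,70,5),.08))
    print("foot top0",edges("top",0,np.arange(-60,70,5),.015))
    print("foot scene0",edges("scene",0,np.arange(-60,70,5),.015))
    print("blank top8",edges("top",8,np.arange(40,85,5),.107))
    print("blank scene8",edges("scene",8,np.arange(40,85,5),.107))
    print("blank scene8 near",edges("scene",8,np.arange(-80,-65,4),.107))
E
python3 e.py
```

```text
beam top0 [(-67.0, 10.4), (-32.0, -13.3), (-17.0, 9.9), (35.0, -4.5), (66.0, -5.4)]
beam scene0 [(-14.0, 3.8), (20.0, -9.7), (65.0, 8.7)]
foot top0 [(-54.0, 10.6), (-16.0, -13.0), (0.0, 9.5), (55.0, -4.1)]
foot scene0 [(-66.0, 3.7), (-29.0, -9.4), (19.0, 8.1), (59.0, -8.1), (67.0, 2.6)]
blank top8 [(-67.0, 3.1), (-38.0, -14.3), (-30.0, -3.3), (-23.0, -2.3), (3.0, -2.5), (9.0, 2.5), (21.0, 9.9), (29.0, -3.0), (58.0, -7.6), (66.0, 5.0)]
blank scene8 [(-24.0, -9.6), (-14.0, 2.4), (6.0, -3.2), (12.0, 3.3), (30.0, 8.6), (41.0, -3.4)]
blank scene8 near [(-21.0, -10.7), (-10.0, 3.6), (1.0, 2.6), (10.0, -4.3), (15.0, 3.4), (21.0, -4.1), (34.0, 7.6)]
```

```bash
python3 -m jog '8 1 1 0 0 0 40;8 0.5 1 0 0 0 40;2 0 0 0 0 0 40;0 0 0 0 0 0 40'
python3 k.py 9
python3 - <<'E'
from e import *
print("blank top9",edges("top",9,np.arange(40,85,5),.090))
print("blank scene9",edges("scene",9,np.arange(40,85,5),.090))
print("blank scene9 near",edges("scene",9,np.arange(-80,-60,4),.090))
E
```

```text
t: 12.75
eef_pos: [0.5531, -0.2528, 0.0641]
tool_rot: [0.706, 0.025, 0.707, -0.025]
contact_force: [0.4, -0.2, 0.1]
gripper_width: 0.594
tcp stand 3.0107884909746123 -35.5489093439865 64.76233894765028 [-0.1 -0.1  0.1]
blank top9 [(-68.0, 2.9), (-34.0, -13.7), (6.0, -2.6), (12.0, 2.3), (24.0, 11.0), (33.0, -5.0), (64.0, -7.4)]
blank scene9 [(-22.0, -9.6), (8.0, -3.6), (14.0, 3.7), (33.0, 5.6)]
blank scene9 near [(-18.0, -11.1), (-8.0, 4.0), (3.0, 2.9), (12.0, -4.4), (18.0, 3.6), (24.0, -4.0), (36.0, 7.6)]
```

View pics/scene9.png

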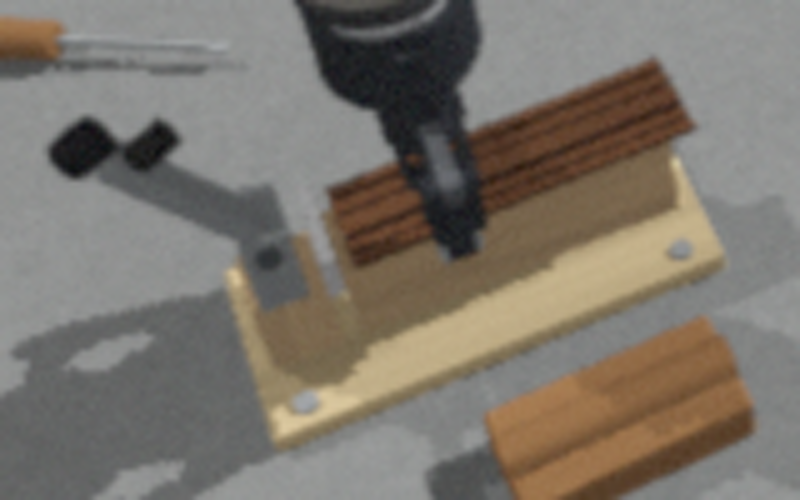

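View pics/top9.png

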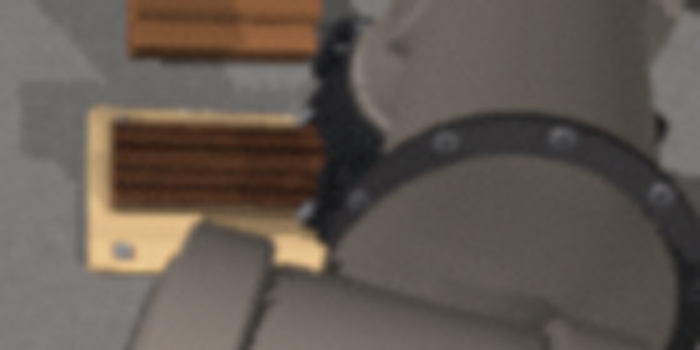

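```bash
python3 -m jog '2 0 0 0 0 0 40;1 0 0 0 0 0 40;0 0 0 0 0 0 40'; python3 -m jog '1 0 0 0 0 0 40;0 0 0 0 0 0 40'
python3 -m jog '0.5 0 0 0 0 0 40;0 0 0 0 0 0 40'
```

```text
t: 13.15
eef_pos: [0.5534, -0.2531, 0.0617]
tool_rot: [0.707, 0.025, 0.707, -0.025]
contact_force: [-0.1, 0.1, 0.0]
gripper_width: 0.594
t: 13.35
eef_pos: [0.5535, -0.2531, 0.0611]
tool_rot: [0.707, 0.025, 0.707, -0.025]
contact_force: [-0.8, 0.6, 3.6]
gripper_width: 0.598
t: 13.55
eef_pos: [0.5536, -0.2531, 0.0611]
tool_rot: [0.707, 0.026, 0.706, -0.025]
contact_force: [-2.6, 1.9, 9.5]
gripper_width: 0.598
```

```bash
python3 -m jog '-0.5 0 0 0 0 0 51;0 0 0 0 0 0 53;0 0 0 0 0 0 56;0 0 0 0 0 0 60;0 0 0 0 0 0 64' 20; python3 -m jog '0 0 0 0 0 0 70;0 0 0 0 0 0 70;0 0 0 0 0 0 70'
python3 k.py 10
python3 - <<'E'
from e import *
print("blank top",edges("top",10,np.arange(40,80,5),.085))
print("blank scene",edges("scene",10,np.arange(40,80,5),.085))
print("blank scene near",edges("scene",10,np.arange(-80,-60,4),.085))
E
```

```text
t: 14.05
eef_pos: [0.5535, -0.2531, 0.0606]
tool_rot: [0.707, 0.025, 0.707, -0.025]
contact_force: [0.0, 0.4, -0.1]
gripper_width: 0.752
t: 14.35
eef_pos: [0.5535, -0.2531, 0.0608]
tool_rot: [0.707, 0.025, 0.707, -0.025]
contact_force: [-0.2, 0.2, -0.8]
gripper_width: 0.819
tcp stand 3.033183115476848 -35.45029699274283 60.78032516181514 [-0.3  0.6  0.3]
blank top [(-68.0, 3.6), (-33.0, -12.8), (6.0, -2.5), (12.0, 2.6), (25.0, 10.5), (34.0, -5.4), (65.0, -7.5)]
blank scene [(-22.0, -9.7), (-12.0, 2.5), (8.0, -3.5), (14.0, 3.9), (33.0, 5.2), (67.0, 4.6)]
blank scene near [(-20.0, -9.2), (-9.0, 2.9), (2.0, 2.6), (11.0, -4.7), (17.0, 3.9), (35.0, 6.2)]
```

View pics/scene10.png

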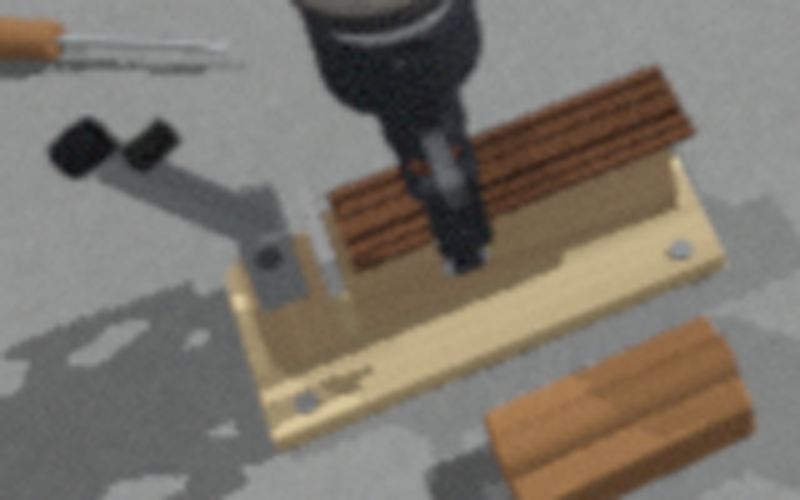

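```bash
python3 -m jog '-5 0 0 0 0 0 72;-10 0 0 0 0 0 72;-20 0 0 0 0 0 72;-25 0 0 0 0 0 72;-30 0 0 0 0 0 72'
python3 -m jog '-40 0 0 0 0 0 0;-20 40 0 0 0 0 0;0 40 0 0 0 0 0;0 40 0 0 0 0 0;0 0 0 0 0 0 0'
python3 k.py 11
python3 - <<'E'
from e import *
for y in ((-80,-60),(-30,0),(20,40),(60,80)):
  print(y,"top",edges("top",11,np.arange(*y,4),.085))
  print(y,"scene",edges("scene",11,np.arange(*y,4),.085))
E
```

```text
t: 14.95
eef_pos: [0.553, -0.253, 0.1519]
tool_rot: [0.706, 0.026, 0.707, -0.025]
contact_force: [0.5, 0.7, -0.1]
gripper_width: 0.842
t: 15.45
eef_pos: [0.5633, -0.1262, 0.2115]
tool_rot: [0.707, 0.023, 0.706, -0.021]
contact_force: [0.9, -0.2, -0.8]
gripper_width: 0.005
tcp stand 3.2264880075611044 85.65442152298817 211.54896070042335 [-0.5 -0.6 -0.1]
(-80, -60) top []
(-80, -60) scene [(-20.0, -9.2), (11.0, -2.7), (16.0, 5.2), (35.0, 5.4)]
(-30, 0) top []
(-30, 0) scene [(-21.0, -9.3), (-10.0, 2.7), (10.0, -4.1), (16.0, 3.5), (34.0, 5.6)]
(20, 40) top []
(20, 40) scene [(-21.0, -9.5), (-11.0, 2.6), (9.0, -4.0), (15.0, 3.7), (33.0, 5.2), (67.0, 6.4)]
(60, 80) top [(-68.0, 9.3), (-33.0, -14.8), (6.0, -2.4), (24.0, 5.6), (33.0, -4.9), (56.0, 2.7), (66.0, -5.6)]
(60, 80) scene [(-22.0, -9.6), (-12.0, 2.4), (-6.0, -2.3), (-1.0, 2.3), (8.0, -3.5), (14.0, 3.8), (32.0, 5.5), (66.0, 2.5)]
```

View pics/scene11.png

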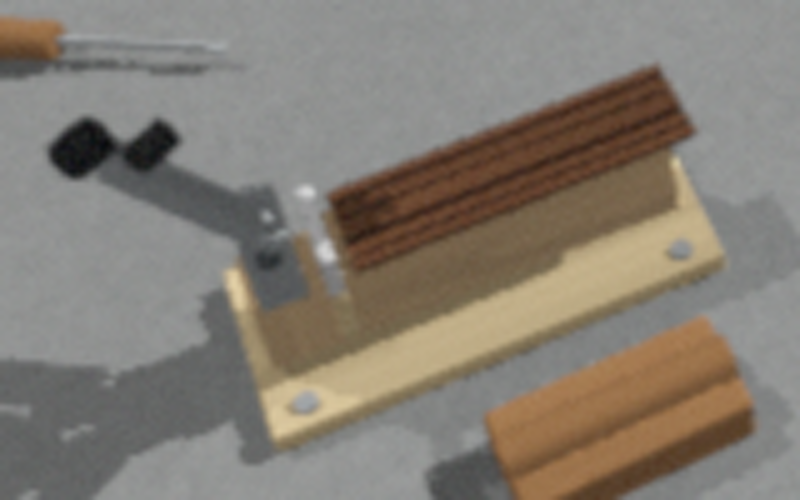

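View pics/top11.png

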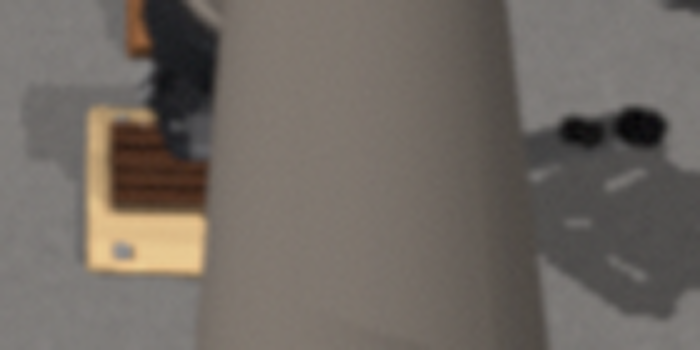

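```bash
python3 - <<'E'
from e import *
def profy(n,k,x,z,lo,hi):
    im=np.load(f"pics/{n}{k}.npz")["im"].astype(np.float32)
    ys=np.arange(lo,hi,1.0)
    P=np.c_[(S+x*X+ys[:,None]*Y)/1000,np.full(len(ys),z)]
    uv=proj(n,P).astype(np.float32)
    return ys,cv2.remap(im,uv[:,0].reshape(1,-1),uv[:,1].reshape(1,-1),cv2.INTER_LINEAR)[0].mean(1)
def ed(n,k,xs,z,lo,hi):
    s=np.mean([profy(n,k,x,z,lo,hi)[1] for x in xs],0);ys=np.arange(lo,hi,1.)
    g=np.gradient(cv2.GaussianBlur(s.reshape(1,-1).astype(np.float32),(0,0),1.2)[0])
    return [(float(ys[i]),round(float(g[i]),1)) for i in range(1,len(g)-1) if abs(g[i])>=abs(g[i-1]) and abs(g[i])>abs(g[i+1]) and abs(g[i])>2.5]
print("scene near end",ed("scene",11,range(-12,25,3),.085,-115,-60))
print("scene far end",ed("scene",11,range(-12,25,3),.085,70,115))
print("top far end",ed("top",11,range(-22,18,3),.085,70,115))
print("scene0 stop on beam",ed("scene",0,range(-6,16,3),.08,-115,-60), "far beam",ed("scene",0,range(-8,16,3),.08,60,110))
print("top0 stop/beam",ed("top",0,range(-8,10,3),.08,-115,-60),"far beam",ed("top",0,range(-8,10,3),.08,60,110))
E
```

```text
scene near end [(-109.0, 2.8), (-100.0, 7.6), (-92.0, -11.9), (-87.0, -8.7)]
scene far end [(92.0, 12.5)]
top far end [(94.0, 12.4), (108.0, -7.8)]
scene0 stop on beam [(-111.0, 3.2), (-101.0, 15.7), (-93.0, -10.1), (-86.0, 3.4)] far beam [(83.0, -5.0)]
top0 stop/beam [(-106.0, 15.2), (-95.0, -8.1), (-85.0, 2.6)] far beam [(84.0, -5.7), (106.0, -6.7)]
```

```bash
python3 -m jog '-40 0 0 0 0 0 0;-30 0 0 0 0 0 0;0 -40 0 0 0 0 0;0 -40 0 0 0 0 0;0 -40 0 0 0 0 0'
python3 -m jog '0 -40 0 0 0 0 0;0 -40 0 0 0 0 0;0 -40 0 0 0 0 0;0 -40 0 0 0 0 0;0 -10 0 0 0 0 0'
python3 g.py 540.4 -422 175 -4.1; python3 k.py 12
python3 - <<'E'
from e import *
def corr(k):
    A={n:np.load(f"pics/{n}{k}.npz") for n in ("top","scene")}
    for n in A:
        im=A[n]["im"];P=cloud(n,A[n]["d"]);q=P[...,:2]*1000-S;x=q@X;y=q@Y
        m=(P[...,2]>.13)&(P[...,2]<.235)&(abs(x)<30)&(y<-110)&(y>-190)&(im.max(2)<60)
        N,l,st,c=cv2.connectedComponentsWithStats(m.astype(np.uint8))
        for i in range(1,N):
            if st[i,4]>8: w=l==i;print(n,st[i,4],"px",c[i].round(1),"xyz",np.round([np.median(x[w]),np.median(y[w]),1000*np.median(P[...,2][w])],1))
corr(0)
E
```

```text
t: 16.05
eef_pos: [0.5526, -0.2563, 0.2818]
tool_rot: [0.707, 0.026, 0.706, -0.026]
contact_force: [1.0, 0.3, -0.0]
gripper_width: 0.002
t: 16.55
eef_pos: [0.5371, -0.43, 0.2814]
tool_rot: [0.706, 0.027, 0.707, -0.03]
contact_force: [-0.6, -0.5, 0.7]
gripper_width: -0.002
t 16.55 eef [ 537.1 -430.   281.4] axes z [ 0.997 -0.081 -0.001] x [-0.002 -0.004 -1.   ]
shift in CURRENT tool axes [106.3   8.7   2.8] turn units [-0.09 -0.01  0.04] | shift in TARGET axes [106.4   8.2   2.7]
q [ 0.19  0.51  0.58  1.49 -0.29  1.22  0.74] F [-0.6 -0.5  0.7] w -0.1
tcp stand 0.8556743377077697 -209.2044593771194 280.95755147266567 [0.1 0.2 0.6]
top 57 px [427.7 175.1] xyz [  -1.7 -170.8  207.7]
top 30 px [415.9 175.9] xyz [  -1.2 -145.5  192.3]
scene 90 px [ 85.7 249.4] xyz [   8.9 -176.   206.3]
scene 50 px [ 99.6 249. ] xyz [   7.2 -150.7  190.9]
```

View pics/scene12.png

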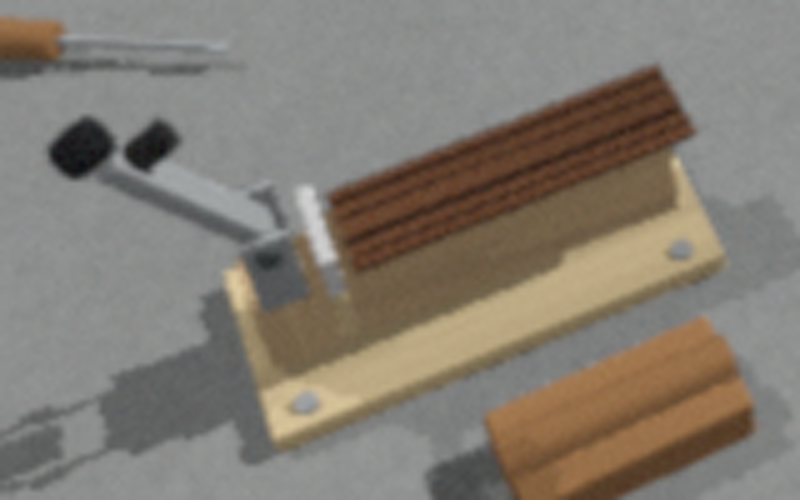

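```bash
python3 -m jog '10 -5 1.5 -0.09 0 0 0;25 0 0 0 0 0 0;25 0 0 0 0 0 0;25 0 0 0 0 0 0;20 0 0 0 0 0 0'
python3 -m jog '0 0 0 0 0 0 0'
python3 k.py 13
```

```text
t: 17.15
eef_pos: [0.5429, -0.425, 0.1735]
tool_rot: [0.706, 0.022, 0.707, -0.02]
contact_force: [-0.6, -0.2, -0.4]
gripper_width: -0.001
t: 17.25
eef_pos: [0.5418, -0.4241, 0.172]
tool_rot: [0.705, 0.023, 0.709, -0.019]
contact_force: [-0.9, 0.7, -0.2]
gripper_width: 0.001
tcp stand 5.011175715500222 -209.13962032712683 175.7778472000054 [-0.2 -0.8  1.6]
```

View pics/scene13.png

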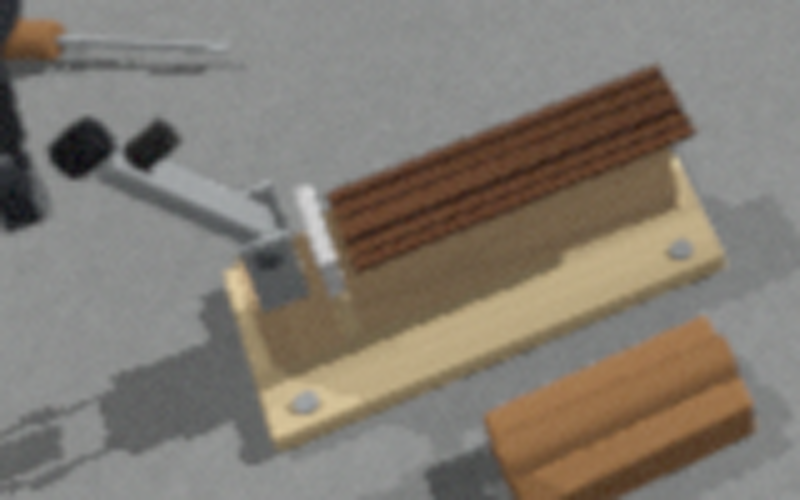

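```bash
python3 -m jog '0 6 -1 0 0 0 0;0 6 -1 0 0 0 0;0 6 -1 0 0 0 0;0 6 0 0 0 0 0;0 6 0 0 0 0 0'
python3 -m jog '0 6 0 0 0 0 0;0 6 0 0 0 0 0;0 6 0 0 0 0 0;0 6 0 0 0 0 0;0 6 0 0 0 0 0'
python3 k.py 14
```

```text
t: 17.85
eef_pos: [0.5416, -0.3975, 0.1765]
tool_rot: [0.707, 0.022, 0.706, -0.022]
contact_force: [0.2, -3.5, 7.9]
gripper_width: 0.001
t: 18.35
eef_pos: [0.544, -0.375, 0.1832]
tool_rot: [0.71, 0.02, 0.704, -0.027]
contact_force: [-7.9, -8.0, 36.2]
gripper_width: 0.002
tcp stand 2.286803878218168 -156.79295704977451 183.28680055680996 [-8.3 -6.4 33. ]
```

View pics/scene14.png

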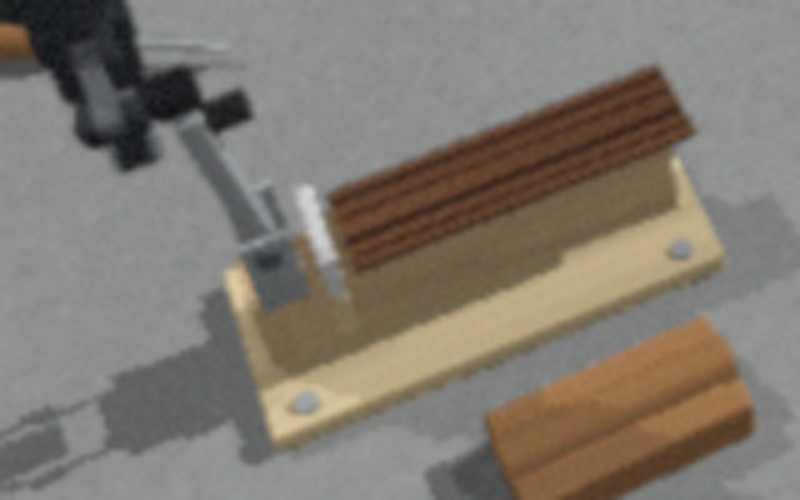

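```bash
python3 -m jog '-5 -2 0 0 0 0 0;-5 0 0 0 0 0 0;-5 0 0 0 0 0 0;0 0 0 0 0 0 0'; python3 g.py 545 -375 198 -4.1
```

```text
t: 18.85
eef_pos: [0.5433, -0.3689, 0.1908]
tool_rot: [0.707, 0.022, 0.707, -0.022]
contact_force: [0.7, 0.3, 0.7]
gripper_width: -0.003
t 18.85 eef [ 543.3 -368.9  190.8] axes z [ 0.998 -0.061 -0.   ] x [-0.     0.001 -1.   ]
shift in CURRENT tool axes [-7.2 -6.   2. ] turn units [ 0.1  -0.   -0.01] | shift in TARGET axes [-7.2 -6.   2.1]
q [ 0.12  0.53  0.55  1.67 -0.31  1.03  0.71] F [0.7 0.3 0.7] w -0.3
```

```bash
python3 -m jog '-5 0 0 0.1 0 0 0;-4 0 0 0 0 0 0;0 4 0 0 0 0 0;0 4 0 0 0 0 0;0 4 0 0 0 0 0'; python3 k.py 15
```

```text
t: 19.35
eef_pos: [0.5439, -0.3571, 0.1996]
tool_rot: [0.707, 0.026, 0.707, -0.026]
contact_force: [0.0, -0.2, -0.3]
gripper_width: 0.0
tcp stand 1.1332422921423269 -139.24016493548848 199.50224155484824 [0.6 1.1 1. ]
```

View pics/scene15.png

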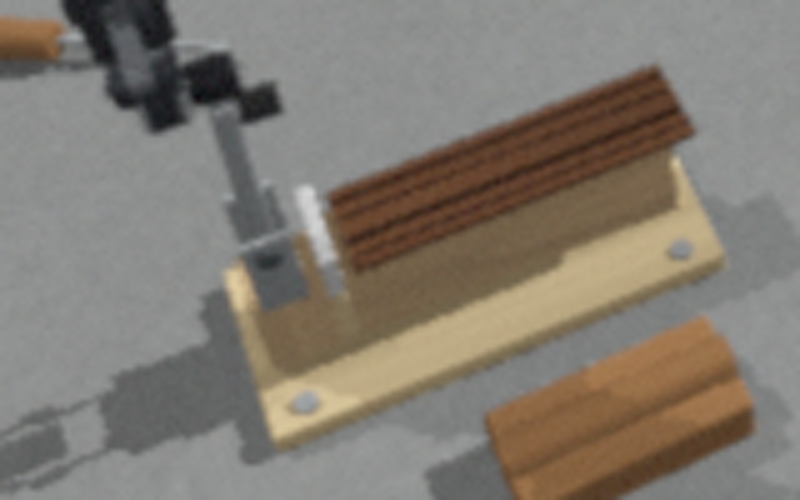

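Good, the arm is nearly upright (knob at crop (212,78)), with low force. Continuing slowly.

```bash
python3 -m jog '0 4 0 0 0 0 0;0 4 0 0 0 0 0;0 4 0 0 0 0 0;0 4 0 0 0 0 0;0 3 0 0 0 0 0'; python3 k.py 16
```

```text
t: 19.95
eef_pos: [0.5454, -0.3381, 0.1997]
tool_rot: [0.707, 0.026, 0.707, -0.026]
contact_force: [0.6, 0.5, 0.9]
gripper_width: 0.001
tcp stand 1.1830719091794024 -120.70183318196946 199.74037837765528 [ 0.2 -0.1  0.7]
```

View pics/scene16.png

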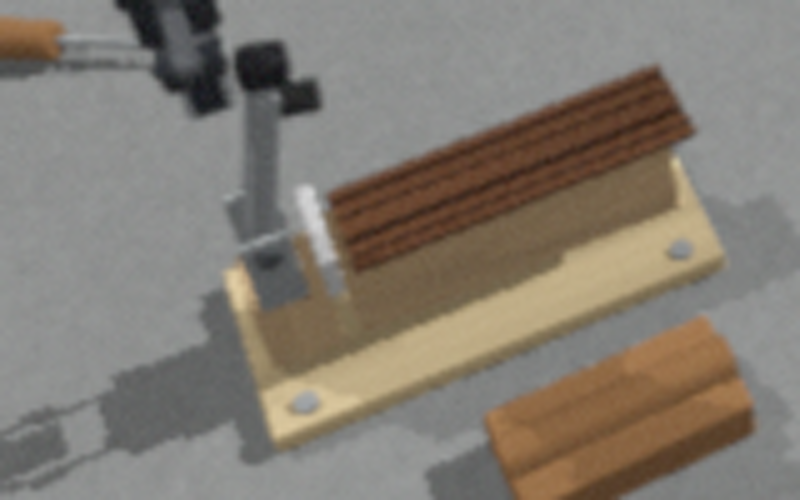

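The arm has left the finger and is falling on its own. I'm holding still, then I'll look.

```bash
python3 -m jog '0 0 0 0 0 0 0;0 0 0 0 0 0 0;0 0 0 0 0 0 0;0 0 0 0 0 0 0;0 0 0 0 0 0 0'; python3 -m jog '0 0 0 0 0 0 0;0 0 0 0 0 0 0;0 0 0 0 0 0 0;0 0 0 0 0 0 0;0 0 0 0 0 0 0';python3 -m jog '-20 0 0 0 0 0 0;-20 -20 0 0 0 0 0;0 -20 0 0 0 0 0;0 -20 0 0 0 0 0;0 -20 0 0 0 0 0'; python3 -m jog '0 -20 0 0 0 0 0;0 0 0 0 0 0 0;0 0 0 0 0 0 0;0 0 0 0 0 0 0;0 0 0 0 0 0 0'; python3 k.py 17
```

```text
t: 20.55
eef_pos: [0.5453, -0.3388, 0.1998]
tool_rot: [0.707, 0.026, 0.707, -0.026]
contact_force: [0.5, 0.5, -0.0]
gripper_width: -0.005
t: 21.05
eef_pos: [0.5453, -0.3387, 0.1998]
tool_rot: [0.707, 0.026, 0.707, -0.026]
contact_force: [-0.2, 0.2, -0.3]
gripper_width: 0.002
t: 21.55
eef_pos: [0.5395, -0.4192, 0.24]
tool_rot: [0.707, 0.026, 0.707, -0.026]
contact_force: [0.7, -1.0, 0.6]
gripper_width: 0.001
t: 22.05
eef_pos: [0.5387, -0.4371, 0.2397]
tool_rot: [0.707, 0.025, 0.707, -0.025]
contact_force: [-0.0, -0.8, 0.1]
gripper_width: 0.001
tcp stand 1.2967859927234744 -220.46823852002794 239.83382671540744 [-0.4  0.2  0. ]
```

View pics/scene17.png

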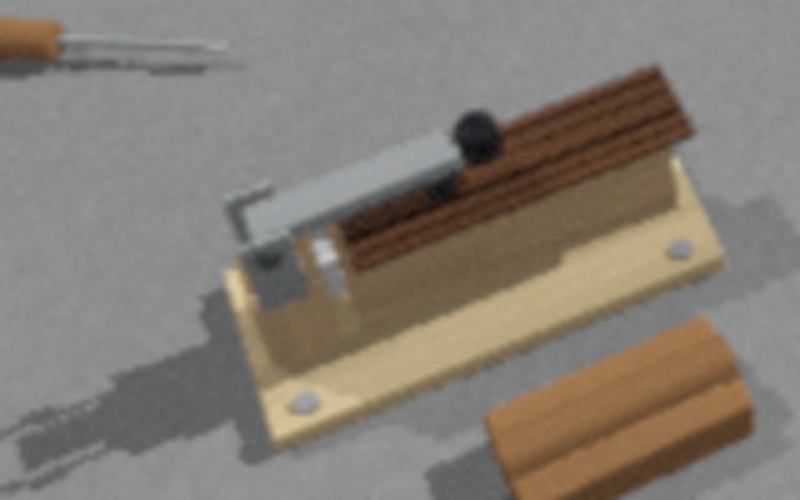

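View pics/top17.png

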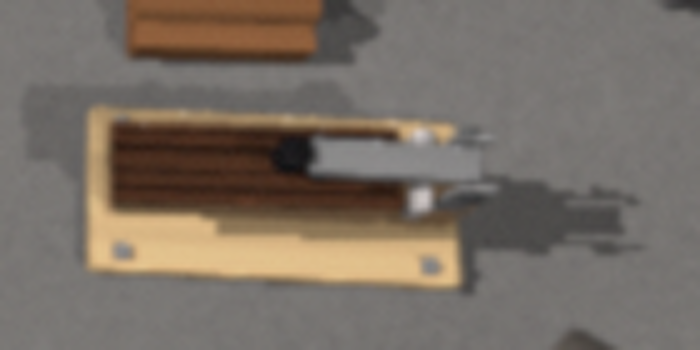

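```bash
python3 - <<'E'
from e import *
for y in ((-86,-72),(10,40),(50,80)):
  print(y,"top",edges("top",17,np.arange(*y,4),.085))
  print(y,"scene",edges("scene",17,np.arange(*y,4),.085))
print("stop top",edges("top",17,[-92,-94,-96],.094)); 
a=np.load("pics/top0.npz")["im"];b=np.load("pics/top17.npz")["im"]
d=(cv2.absdiff(a,b).max(2)).astype(np.uint8)
cv2.imwrite("pics/top17full.png",cv2.resize(b[:,:,::-1],(800,600)))
E
```

```text
(-86, -72) top [(-67.0, 8.7), (-42.0, -8.5), (-32.0, -5.3), (-24.0, -2.9), (-16.0, -2.3), (-3.0, 11.4), (20.0, -8.0), (28.0, 9.8), (35.0, -4.7)]
(-86, -72) scene [(-31.0, 2.8), (-8.0, -9.3), (-1.0, -6.0), (17.0, 5.0), (35.0, 5.2)]
(10, 40) top [(-68.0, 8.1), (-44.0, -5.4), (-33.0, -7.9), (-19.0, -2.6), (6.0, -2.7), (13.0, 2.7), (25.0, 10.5), (34.0, -4.0), (65.0, -8.2)]
(10, 40) scene [(-21.0, -9.5), (-11.0, 2.5), (9.0, -3.9), (15.0, 3.5), (33.0, 5.2), (67.0, 6.2)]
(50, 80) top [(-68.0, 9.0), (-33.0, -14.5), (6.0, -2.4), (12.0, 2.4), (25.0, 10.2), (34.0, -5.5), (66.0, -8.3)]
(50, 80) scene [(-22.0, -9.3), (-12.0, 2.3), (8.0, -3.8), (14.0, 3.7), (32.0, 5.3), (67.0, 3.5)]
stop top [(-64.0, -4.0), (-53.0, 4.1), (-43.0, -8.9), (-36.0, -5.0), (-25.0, 12.9), (-12.0, -12.7), (-3.0, 5.5), (19.0, 6.7), (29.0, -8.2)]
```

View pics/top17full.png

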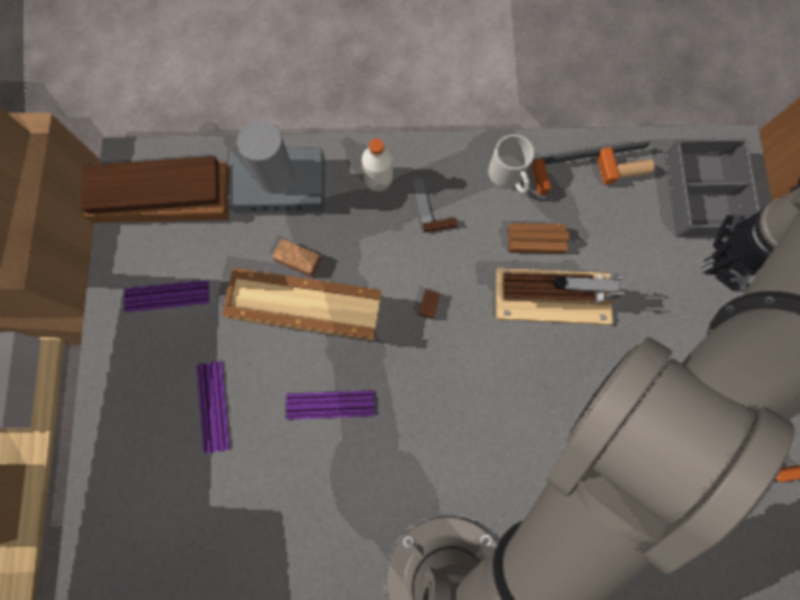

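```bash
python3 - <<'E'
from station import bot
print(bot.get_obs()["contact_force"],bot.get_obs()["t"]);print(bot.hand_in())
E
```

```text
[-0.44318406  0.20169628  0.02857512] 22.15
the job is handed in; nothing more can be done
None
```

I handed the job in at about 22 s of the 72 s allowed. The blank is on the stand with the hold-down shut on it. No verdict was reported.

**What I did:**
1. Pushed the blank along the channel with shut fingers until it overhung the bed's open edge by about 75 mm.
2. Gripped it by its long edges at 40 N, carried it level to the stand and lowered it to contact, which peaked at about 10 N.
3. Let go, then pushed the hold-down arm past upright so it fell shut with its foot on the blank.

**Last checks:**
- **Position:** the blank lies flat. It is centred to within about 2 mm by the camera edges, turned less than about 0.02 rad from the beam, and about 3–5 mm short of the stop.
- **Hold-down:** the arm looks shut with its foot on the blank. I judged that by eye and could not read the joint angle.
- **Robot and bystanders:** the robot is clear, with no contact force beyond sensor noise. The sanding block, radius block, offcut and square look unmoved. The screwdriver was hidden under the arm in the last top view, but the part of it in the scene view had not moved.

**What disagreed or went badly:**
- The two cameras disagreed by up to about 5 mm on the blank's sideways position. I set it between the two readings.
- On the first push of the hold-down arm, the knob wedged under the finger and the force briefly reached about 36 N. I raised the tool about 16–25 mm, and it then went over with almost no force.

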